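# Hold a cabinet pull against the drawer front for screwing

### The arm

A 6-joint arm with a two-finger parallel gripper is mounted at the origin on the work surface. World frame = base frame: x ahead of the robot, y to its left, z up, the work surface at z = 0. Lengths are in m, angles in rad, forces in N, time in s.
With the tool pointing down it reaches from about 0.4 to 0.925 m from the base axis. Payload 12.5 kg.
Tool frame: the origin (TCP) lies at the very end of the fingers, on their centre line; the grasp point (between the pads) lies 19 mm behind it; z points along the fingers, y is the line along which they close (so a half turn about z gives the same grasp; the last joint's range is limited). The gripper opens to 95 mm and grips with 3 to 60 N. Pads are 20 mm wide; open, the fingers measure 119 mm over their backs; the gripper's body (75 mm by 180 mm) begins 59 mm behind the grasp point.
Start: joints at [1.17, 0.491, 1.559, -0, 1.092, -0.106], TCP at [0.182, 0.598, 0.215] pointing down, gripper open.
Joint ranges: [-3.1, 3.1], [-0.84, 2.19], [0.05, 2.79], [-1.13, 4.28], [0.06, 2.93], [-2.69, 2.69]. Speed limits (rad/s): [2.22, 2.22, 2.79, 3.14, 3.14, 3.14].

### API

Orientations are given as [roll, pitch, yaw] about the fixed x, y, z axes, in that order (R = Rz(yaw) Ry(pitch) Rx(roll)).
In Python, from cell import robot, imaging gives the robot as it stands.
- The arm moves only by the tool arm_command, never from a script. Its argument "steps" is a list that holds one entry, the list of rows, each a list of 6 numbers: the shift along the tool's x, y, z in m, then the turn, a rotation vector about the tool's x, y, z in rad. In form: [[[x, y, z, rx, ry, rz], ...]]. A call has 1 to 12 rows; each row shifts and turns the commanded pose from where the row before left it, along the tool's axes as they then stand; what a row does not reach is not made up. A row lasts 1/10 s, in which the tool goes at most 50 mm and 8.59 degrees, less where a joint would pass 70% of its speed; a pose out of reach is approached as far as the arm can. A call with a gripper value outside its range is refused whole. "fingers" is the finger opening in m, from 0 to 0.0951, set as the call begins (left out, the last holds). The fingers move at their own pace and stop on an object; "force" is the grip in N (left out, the last holds). Time passes only in rows, so rows that do not move let the fingers close. It gives the time, the measured TCP pose, the force, the opening and the grip force at its end, in the units of the state.
- robot.get_obs(): the state, without advancing time (a new reading comes with each control period).
- imaging.capture(name): name is "side" or "top"; returns the picture (480x640x3 uint8, blue, green, red); there is no depth.
- imaging.calibration(name): a dict with "intrinsics" (3x3 intrinsics, pixels), "rvec" (rotation vector, rad) and "tvec" (3), from world to camera coordinates, as OpenCV has them. Camera axes: x right, y down, z forward; pixel columns grow to the right and rows downward; lengths in m; the calibration is good to about 2 mm. A picture is of the moment at which its call begins. calibration takes no time and is no camera call.
- robot.finish_job(): hands the job in; it is judged then, once.
The state is a dict: "t": time; "joints": joint angles; "joint_vel": joint speeds; "joint_torque": joint torques, N m; "eef_pos": TCP position; "orientation": TCP orientation; "ft_force": force on the tool from outside, world axes, zero at the start; "wrist_torque": the same for the moment, N m; "opening": finger opening in m; "grip_force": force on a finger pad.
Only numpy, scipy, OpenCV 4.12 (cv2) and the standard library are available. Lean on these libraries where they do the work, as an engineer would, in place of code of your own. Each camera call takes 0.05 s, during which the arm holds its last target. There are 200 camera calls.

### The job

Pick up the longer of the two cabinet pulls from the white mat by its bar, hold it level in the air with its two feet squarely over the two screw holes in the drawer front on the screwing stand, and press it against the front with a steady push of about 10 N, so that the sprung front is pushed back half-way and its side pointers stand between the two marks; never push it back to its stop. Finish while still gripping and pressing: do not let go, because someone will now drive the screws from behind. Leave the other things where they are.

Things in the scene. Friction and masses are not known exactly. Their poses are not given: they have to be found in the camera images.
- long_pull_grip (a point): the pull to hold: dark steel flat-bar cabinet pull lying flat on the mat, shaped like a wide square U. The bar is 142 mm long (y), 10 mm thick (x) and 20 mm high (z); a foot at each end of the bar (14 mm wide in y, 20 mm high, centres 128 mm apart) reaches to +x, its end face 37 mm from the bar's centre line; 42 mm overall in x. About 0.14 kg. Point: centre of the bar, half-way up (10 mm above its underside). x axis: from the bar towards the feet; y along the bar; z up
- long_pull_feet (a point): on the same pull, the point midway between the end faces of its two feet, half-way up: 37 mm along +x from long_pull_grip; same axes. It must come onto panel_holes
- panel_holes (a point): the point on the front face of the cream drawer front midway between its two black 10 mm screw holes (128 mm apart along y), 90 mm above the counter. x axis: into the front, the direction to press; y along its width; z up. The front is an upright board 225 mm wide, 100 mm high (20 to 120 mm above the counter), 18 mm thick; nothing stands in front of it. It slides with the front as that is pushed back
- panel (a joint): how far the drawer front has been pushed back along the stand's +x, m: 0 at rest, stop at 0.040. Spring of 500 N per m with no preload (0.020 = 10 N); it springs back when released. The two marks stand at 0.012 (6 N) and 0.028 (14 N)
- stand: the screwing stand, fixed to the counter: aluminium base 300 mm wide, 120 mm deep, 14 mm thick, with two short grey posts up to 89 mm high behind the drawer front which carry it on sprung guide rods. On the base beside each end of the front are two black mark lines, and the front carries a dark pointer at each end. Origin: on the counter right below the front face at rest, mid-width; x into the front, same axes as panel_holes
- mat: white mat 230 x 290 mm, 4 mm thick, fixed on the counter, on which both pulls lie about 110 mm apart; origin at the centre of its underside
- short_pull_grip (a point): a bystander: the shorter cabinet pull, same black-grey steel flat-bar shape and section, only 78 mm long (feet 64 mm apart); the point is the centre of its bar; also lying on the mat
- knob_center (a point): a bystander: small dark round cabinet knob, 32 mm across, 29 mm tall, standing on the mat; point at its centre
- screw_cup_center (a point): a bystander: open clear plastic cup with brass screws, 52 mm across, 38 mm tall, standing on the mat; point at its centre
- jar_center (a point): a bystander: white jar, 56 mm across, 65 mm tall, beside the mat; point at its centre
- bottle_center (a point): a bystander: amber bottle, 52 mm across, 120 mm tall, beside the stand; point at its centre
- screwdriver_grip (a point): a bystander: screwdriver lying on the counter behind the stand; point on its handle
Not all that is in view belongs to the job. Leave any yellow look-alike of the part that bears long_pull_grip alone.

How it is judged:
By the outcome, as a careful person would: the job done as asked, in the order asked, and still so for the second after the job is handed in, while the arm keeps its last pose, push and grip.
It also fails if it takes over 32 s, if anything falls off the work surface, if the arm or the gripper's body presses on something with over 40 N, if the wrist force passes 120 N, or if a joint passes its speed limit or range.

## Working session

There is one attempt and no reset: what is moved stays moved. The work goes in short steps, Python scripts to look and compute and a tool call to move; the robot and the scene stay as the last step left them, time stands still between calls to the robot, and variables do not carry over. Pictures are saved under pics/ and viewed, at most 10 in all, crops included, and the job is handed in when it is done.

Besides the shell and the picture viewer there is one more tool, called after "Emit:" by a JSON object that holds its "api" and its "payload", one argument or row to a line. arm_command: Moves the arm, as the interface text tells. Its arguments: {"type":"object","properties":{"steps":{"type":"array","items":{"type":"array","items":{"type":"array","items":{"type":"number"}}}},"fingers":{"type":"number"},"force":{"type":"number"}},"required":["steps"]}

```bash
mkdir -p pics; ls; python3 - <<'E'
from cell import robot, imaging
import cv2,numpy as np
for n in("top","side"):
    cv2.imwrite(f"pics/{n}0.png",imaging.capture(n)); c=imaging.calibration(n)
    R=cv2.Rodrigues(np.array(c["rvec"],float))[0]; print(n,np.array(c["intrinsics"]).tolist(),(-R.T@np.array(c["tvec"]).ravel()).round(3),R.round(2).tolist())
print(robot.get_obs())
E
```

```text
pics
top [[450.2058001800209, 0.0, 311.5210349828833], [0.0, 450.2058001800209, 245.47006579956297], [0.0, 0.0, 1.0]] [ 0.473 -0.021  1.234] [[-0.01, -1.0, -0.01], [-0.99, 0.01, -0.1], [0.1, 0.01, -0.99]]
side [[549.7491814633695, 0.0, 319.0500509875129], [0.0, 549.7491814633695, 243.34498114560475], [0.0, 0.0, 1.0]] [ 0.09  -0.591  1.042] [[0.78, -0.63, 0.0], [-0.48, -0.6, -0.63], [0.4, 0.49, -0.77]]
{'t': 0.1, 'joints': array([ 1.17039662e+00,  4.91496933e-01,  1.55939526e+00, -3.49082159e-05,
        1.09169672e+00, -1.05591723e-01]), 'joint_vel': array([-1.95419426e-04, -1.01576787e-03, -1.23479159e-03, -3.62398228e-04,
       -6.37356039e-05,  9.49964904e-05]), 'joint_torque': array([ 3.18152815e-03, -6.13630342e+01, -2.58607382e+01,  6.93941535e-02,
        4.71383147e-02, -4.95396807e-05]), 'eef_pos': array([0.18149347, 0.59783981, 0.21411932]), 'orientation': array([-3.14059868e+00, -7.42119801e-05,  2.84680074e+00]), 'ft_force': array([ 0.39117076, -0.38236777, -0.30143225]), 'wrist_torque': array([0.04542053, 0.01451567, 0.02350151]), 'grip_force': 0.0, 'opening': 0.09505515002671028}
```

View pics/top0.png

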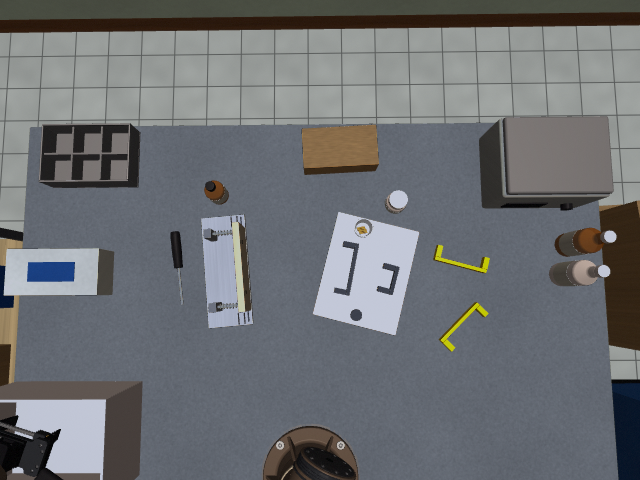

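View pics/side0.png

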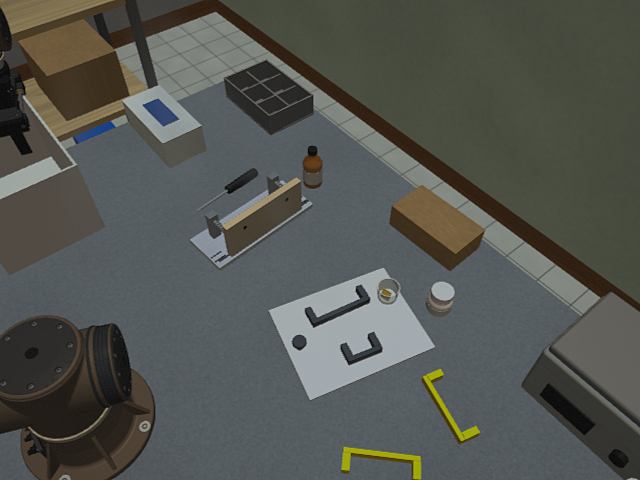

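Candidates in the top view: dark pull (345,268), dark pull (388,280), and yellow look-alikes (462,258) and (464,327). The one at (345,268), or side (338,305), fits: it is dark, lies on the mat and is the longer of the two. I'll confirm this in one enlarged crop and measure it there.

```bash
cat > h.py <<'E'
from cell import robot, imaging
import cv2,numpy as np
C={}
for n in("top","side"):
    c=imaging.calibration(n);R=cv2.Rodrigues(np.array(c["rvec"],float))[0];t=np.array(c["tvec"],float).ravel()
    C[n]=(np.array(c["intrinsics"]),R,t,-R.T@t)
def ray(n,p):
    K,R,t,o=C[n]; return o,R.T@np.linalg.solve(K,[p[0],p[1],1.])
def onz(n,p,z):
    o,d=ray(n,p); return o+d*(z-o[2])/d[2]
def tri(pt,ps):
    o1,d1=ray("top",pt);o2,d2=ray("side",ps)
    s=np.linalg.lstsq(np.c_[d1,-d2],o2-o1,rcond=None)[0]
    a,b=o1+s[0]*d1,o2+s[1]*d2; return (a+b)/2,np.linalg.norm(a-b)
def proj(n,X):
    K,R,t,o=C[n]; q=K@(R@np.asarray(X)+t); return q[:2]/q[2]
E
python3 - <<'E'
from h import *
T=cv2.imread("pics/top0.png");S=cv2.imread("pics/side0.png")
a=cv2.resize(T[205:335,195:415],None,fx=3.6,fy=2.3*3.6/2.3*0+3.6,interpolation=cv2.INTER_CUBIC)[:, :800]
cv2.imwrite("pics/ct.png",cv2.resize(T[205:340,195:415],(780,479),interpolation=cv2.INTER_CUBIC))
cv2.imwrite("pics/cs.png",cv2.resize(S[170:370,185:415],(690,600),interpolation=cv2.INTER_CUBIC))
for n,I,(x0,y0,x1,y1) in(("top",T,(310,210,420,335)),("side",S,(265,265,435,400))):
    g=I.max(2);m=np.zeros_like(g);m[y0:y1,x0:x1]=(g[y0:y1,x0:x1]<90)
    if n=="top": pass
    k,l,st,ce=cv2.connectedComponentsWithStats(m)
    for i in range(1,k):
        if 60<st[i,4]<3000:
            p=cv2.findContours((l==i).astype(np.uint8),0,1)[0][0]
            print(n,st[i],cv2.minAreaRect(p))
m=cv2.inRange(T,(120,180,190),(200,245,255));k,l,st,ce=cv2.connectedComponentsWithStats(m)
for i in range(1,k):
    if st[i,4]>100: print("cream top",st[i],cv2.minAreaRect(cv2.findContours((l==i).astype(np.uint8),0,1)[0][0]),cv2.boxPoints(cv2.minAreaRect(cv2.findContours((l==i).astype(np.uint8),0,1)[0][0])).round(1).tolist())
print(T[270,240],S[235,260],T[268,347])
E
```

```text
top [334 241  25  54 294] ((345.9161682128906, 267.77117919921875), (15.045781135559082, 51.866153717041016), 10.840304374694824)
top [377 263  22  32 237] ((387.4468994140625, 278.7035217285156), (16.028791427612305, 28.81817054748535), 14.620874404907227)
top [350 310  12  11  96] ((355.75, 314.75), (10.60660171508789, 9.899494171142578), 45.0)
side [305 285  65  42 655] ((337.13189697265625, 305.3058166503906), (20.506717681884766, 65.10297393798828), 66.66596221923828)
side [425 298  10  19  90] ((429.42303466796875, 307.38458251953125), (19.414505004882812, 6.933752059936523), 56.30992889404297)
side [341 332  41  33 508] ((360.7586669921875, 347.89654541015625), (21.912050247192383, 38.99602127075195), 68.19859313964844)
side [292 335  14  15 163] ((298.5, 342.0), (14.0, 13.0), 90.0)
side [421 378  14  22  78] ((427.1295471191406, 389.00775146484375), (24.18580436706543, 3.3831334114074707), 59.74356460571289)
cream top [232 222  13  90 535] ((237.99246215820312, 266.5005798339844), (89.19894409179688, 6.013072490692139), 85.66769409179688) [[231.60000610351562, 222.3000030517578], [237.60000610351562, 221.8000030517578], [244.39999389648438, 310.70001220703125], [238.39999389648438, 311.20001220703125]]
[176 200 195] [42 58 67] [215 200 195]
```

View pics/ct.png

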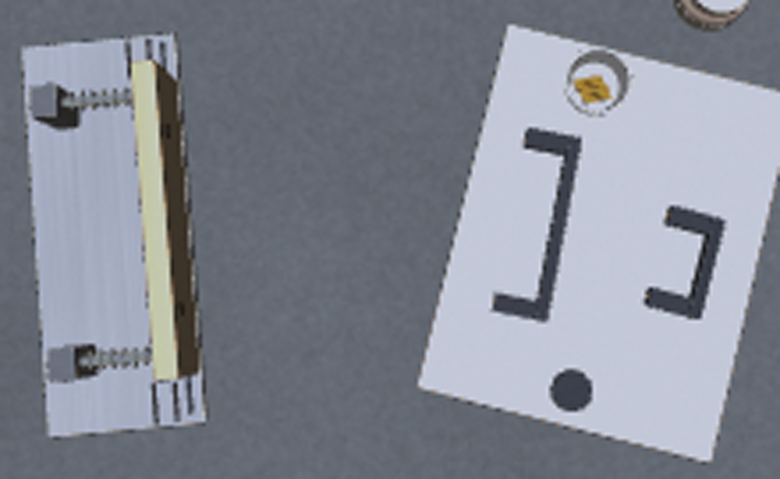

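View pics/cs.png

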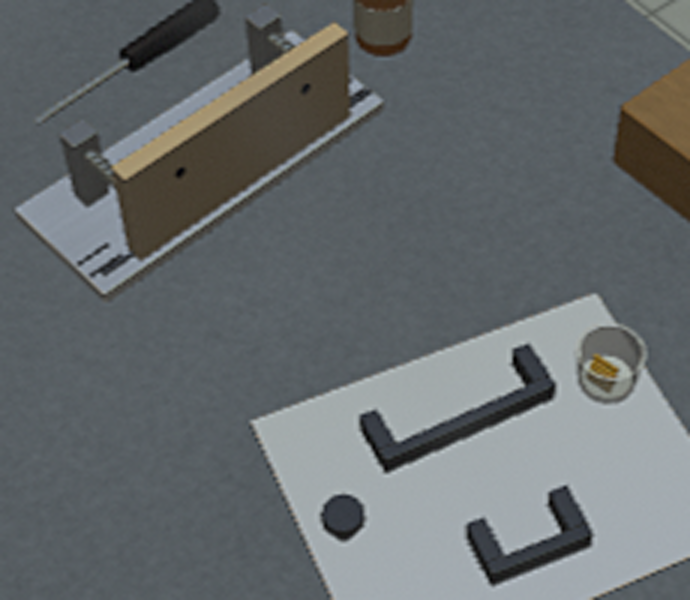

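Confirmed: the longer dark pull, centre at about (345,268) in the top view, has its feet pointing toward the front, and the yellow ones are off the mat. The screw holes show in the side crop at (180,173) and (305,89). Next I triangulate.

```bash
python3 - <<'E'
from h import *
np.set_printoptions(precision=4,suppress=True)
ft=lambda u,v:((u+.5)*220/780-.5+195,(v+.5)*135/479-.5+205)
fs=lambda u,v:((u+.5)/3-.5+185,(v+.5)/3-.5+170)
pairs={"barA":((581,138),(553,384)),"barB":((547,321),(388,460)),"footA":((526,128),(523,345)),"footB":((493,312),(364,420)),
"panA":((157,61),(348,36)),"panB":((179,379),(119,181)),"mat1":((508,24),(597,293)),"mat2":((418,387),(249,422))}
X={}
for k,(a,b) in pairs.items():
    X[k],e=tri(ft(*a),fs(*b)); print(k,X[k],"gap",round(e,4), "top@z", onz("top",ft(*a),{"b":.024,"f":.024,"p":.12,"m":.004}[k[0]])[:2],"side@z",onz("side",fs(*b),{"b":.024,"f":.024,"p":.12,"m":.004}[k[0]])[:2])
A,B=[(onz("top",ft(*pairs[k][0]),.12)+onz("side",fs(*pairs[k][1]),.12))/2 for k in("panA","panB")]
u=(A-B)/np.linalg.norm(A-B); n=np.array([-u[1],u[0],0]);print("panel width",np.linalg.norm(A-B),"push dir",n,"yaw",np.arctan2(n[1],n[0]), "mid",(A+B)/2)
H=[]
for p in((180.5,173),(305.5,88.5)):
    o,d=ray("side",fs(*p)); H.append(o+d*(n@(A-o))/(n@d))
H=np.array(H);print("holes",H,"mid",H.mean(0),np.linalg.norm(H[0]-H[1]))
E
```

```text
barA [ 0.6013 -0.1334  0.025 ] gap 0.0012 top@z [ 0.6019 -0.1339] side@z [ 0.6013 -0.1327]
barB [ 0.4647 -0.1068  0.0244] gap 0.0027 top@z [ 0.4636 -0.1061] side@z [ 0.466  -0.1074]
footA [ 0.6093 -0.0917  0.0214] gap 0.0019 top@z [ 0.6098 -0.0921] side@z [ 0.6072 -0.0925]
footB [ 0.4725 -0.067   0.0205] gap 0.0049 top@z [ 0.4705 -0.0655] side@z [ 0.4732 -0.0702]
panA [0.6488 0.174  0.1179] gap 0.0001 top@z [0.6484 0.1736] side@z [0.6476 0.1722]
panB [0.4246 0.1568 0.1192] gap 0.0027 top@z [0.4258 0.1559] side@z [0.4233 0.1569]
mat1 [ 0.6948 -0.081   0.0037] gap 0.0022 top@z [ 0.6938 -0.0803] side@z [ 0.6956 -0.0817]
mat2 [ 0.4137 -0.0082  0.0038] gap 0.0006 top@z [ 0.4139 -0.0084] side@z [ 0.4133 -0.0082]
panel width 0.22408174195256866 push dir [-0.0736  0.9973  0.    ] yaw 1.6444349735549482 mid [0.5363 0.1646 0.12  ]
holes [[0.4759 0.1602 0.0882]
 [0.602  0.1695 0.0917]] mid [0.5389 0.1648 0.09  ] 0.1265017272937135
```

Emit:
{"api": "arm_command", "payload": {
  "steps": [
    [[-0.035,-0.02,0,0,0,0],[-0.035,-0.02,0,0,0,0],[-0.035,-0.02,0,0,0,0],[-0.035,-0.02,0,0,0,0],[-0.035,-0.02,0,0,0,0],[-0.035,-0.02,0,0,0,0],[-0.035,-0.02,0,0,0,0],[-0.035,-0.02,0,0,0,0],[-0.035,-0.02,0,0,0,0],[-0.035,-0.02,0,0,0,0]]
  ],
  "fingers": 0.045
}}

```text
t: 1.1
eef_pos: [0.4592, 0.3036, 0.2145]
orientation: [-3.141, -0.0, 2.847]
ft_force: [1.1, -0.0, -0.6]
opening: 0.0451
grip_force: 0.0
```

Emit:
{"api": "arm_command", "payload": {
  "steps": [
    [[-0.019,-0.038,0,0,0,0],[-0.019,-0.038,0,0,0,0],[-0.019,-0.038,0,0,0,0],[-0.019,-0.038,0,0,0,0],[-0.019,-0.038,0,0,0,0],[-0.019,-0.038,0,0,0,0],[-0.019,-0.038,0,0,0,0],[-0.019,-0.038,0,0,0,0],[-0.019,-0.038,0,0,0,0],[-0.019,-0.038,0,0,0,0],[0,0,0,0,0,-0.1],[0,0,0,0,0,0]]
  ]
}}

```text
t: 2.3
eef_pos: [0.5295, -0.1149, 0.2141]
orientation: [3.141, -0.001, 2.946]
ft_force: [0.4, 0.4, 0.9]
opening: 0.045
grip_force: 0.0
```

Emit:
{"api": "arm_command", "payload": {
  "steps": [
    [[-0.0045,0,0.03,0,0,0],[0,0,0.04,0,0,0],[0,0,0.04,0,0,0],[0,0,0.04,0,0,0],[0,0,0.02,0,0,0],[0,0,0,0,0,0]]
  ]
}}

```text
t: 2.9
eef_pos: [0.5328, -0.1133, 0.0422]
orientation: [3.141, -0.005, 2.946]
ft_force: [-0.4, -0.4, -0.0]
opening: 0.0453
grip_force: 0.0
```

```bash
python3 - <<'E'
from h import *
S=imaging.capture("side"); T=imaging.capture("top")
a=cv2.resize(S[250:370,260:420],(800,600),interpolation=cv2.INTER_CUBIC)
cv2.imwrite("pics/g1.png",a); print(robot.get_obs()["eef_pos"],proj("side",robot.get_obs()["eef_pos"]))
E
```

```text
[ 0.53437196 -0.11410618  0.04508779] [340.79654931 302.82465058]
```

View pics/g1.png

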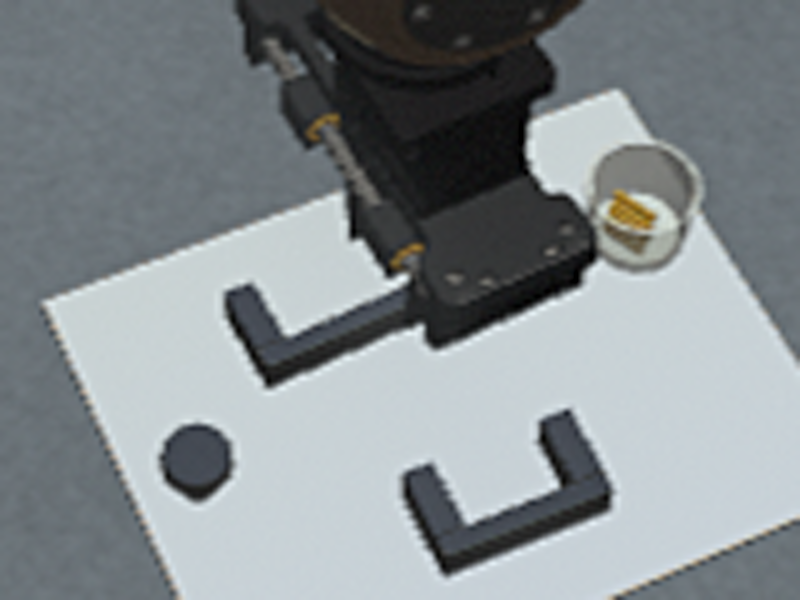

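The gripper straddles the bar midway, clear of the cup (crop (645,205)) and the short pull (crop (510,490)). I'll descend and grip.

Emit:
{"api": "arm_command", "payload": {
  "steps": [
    [[0,0.001,0.02,0,0,0],[0,0,0.012,0,0,0],[0,0,0.005,0,0,0],[0,0,0,0,0,0],[0,0,0,0,0,0]]
  ]
}}

```text
t: 3.5
eef_pos: [0.5347, -0.1138, 0.0083]
orientation: [-3.142, 0.001, 2.947]
ft_force: [0.1, 0.3, -0.7]
opening: 0.0452
grip_force: 0.0
```

Emit:
{"api": "arm_command", "payload": {
  "steps": [
    [[0,0,0,0,0,0],[0,0,0,0,0,0],[0,0,0,0,0,0],[0,0,0,0,0,0],[0,0,0,0,0,0],[0,0,0,0,0,0],[0,0,0,0,0,0],[0,0,0,0,0,0]]
  ],
  "fingers": 0.0,
  "force": 50
}}

```text
t: 4.3
eef_pos: [0.5344, -0.1137, 0.0077]
orientation: [3.142, 0.0, 2.947]
ft_force: [-0.4, -0.3, 2.0]
opening: 0.0096
grip_force: 50.0
```

Emit:
{"api": "arm_command", "payload": {
  "steps": [
    [[0,0,-0.012,0,0,0],[0,0,-0.024,0,0,0],[0,0,-0.024,0,0,0],[0,0,-0.012,0,0,0],[0,0,-0.004,0,0,0],[0,0,0,0,0,-0.067],[0,0,0,0,0,-0.067],[0,0,0,0,0,-0.067],[0,0,0,0,0,-0.067],[0,0,0,0,0,0]]
  ]
}}

```text
t: 5.3
eef_pos: [0.534, -0.1136, 0.0829]
orientation: [3.141, -0.001, -3.067]
ft_force: [0.3, 0.4, -1.8]
opening: 0.0096
grip_force: 50.0
```

Emit:
{"api": "arm_command", "payload": {
  "steps": [
    [[-0.003,0.015,0,0,0,0],[-0.003,0.025,0,0,0,0],[-0.003,0.025,0,0,0,0],[-0.003,0.025,0,0,0,0],[-0.003,0.025,0,0,0,0],[-0.003,0.025,0,0,0,0],[-0.003,0.025,0,0,0,0],[-0.003,0.025,0,0,0,0],[0,0.015,0,0,0,0],[0,0.01,0,0,0,0],[0,0,0,0,0,0],[0,0,0,0,0,0]]
  ]
}}

```text
t: 6.5
eef_pos: [0.5425, 0.1021, 0.0836]
orientation: [-3.142, -0.0, -3.069]
ft_force: [0.5, 0.3, -1.2]
opening: 0.0094
grip_force: 50.0
```

```bash
python3 - <<'E'
from h import *
o=robot.get_obs();print(o["eef_pos"],o["orientation"],o["ft_force"],o["t"])
S=imaging.capture("side"); T=imaging.capture("top")
cv2.imwrite("pics/s2.png",S);cv2.imwrite("pics/t2.png",T)
cv2.imwrite("pics/cs2.png",cv2.resize(S[165:285,185:345],(800,600),interpolation=cv2.INTER_CUBIC))
cv2.imwrite("pics/ct2.png",cv2.resize(T[205:325,190:350],(800,600),interpolation=cv2.INTER_CUBIC))
E
```

```text
[0.54249211 0.10212357 0.08355846] [-3.14156324e+00 -1.82504087e-04 -3.06862390e+00] [ 0.45804245  0.32291419 -1.17089807] 6.5
```

View pics/cs2.png

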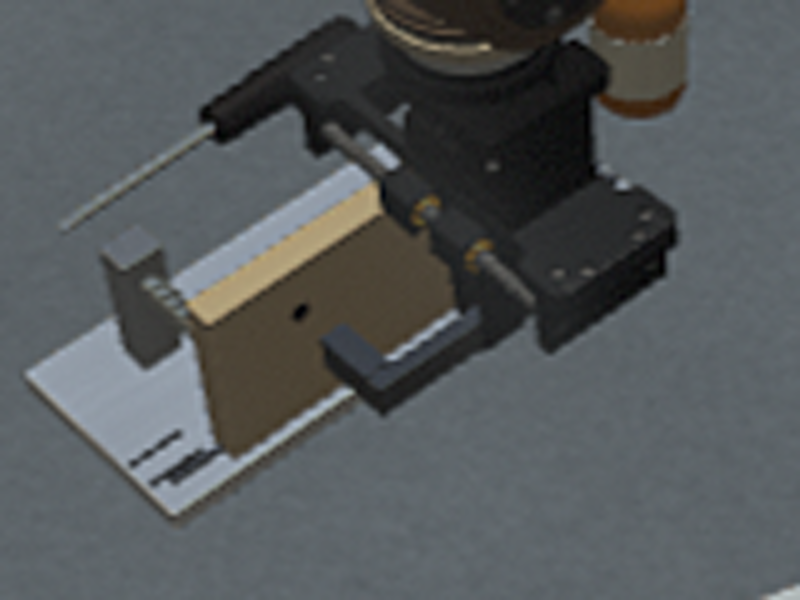

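View pics/ct2.png

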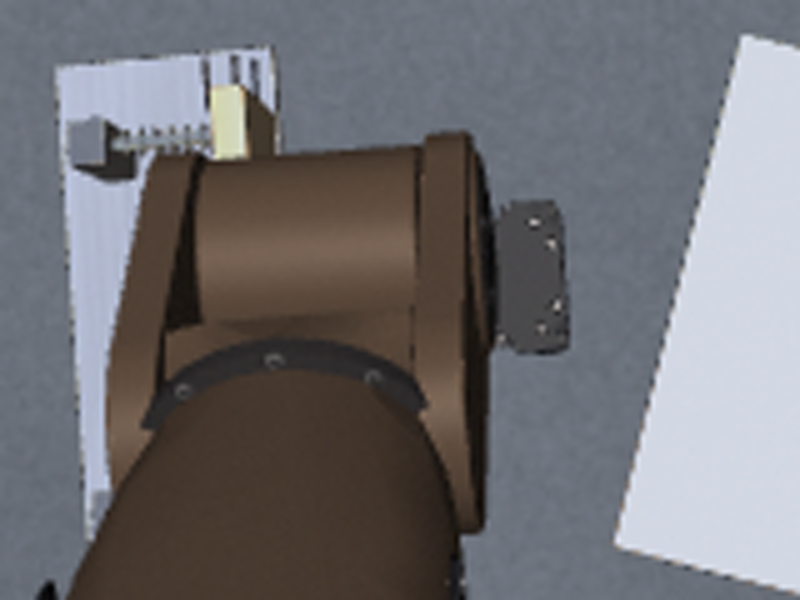

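```bash
python3 - <<'E'
from h import *
np.set_printoptions(precision=4,suppress=True)
fs=lambda u,v:((u+.5)/5-.5+185,(v+.5)/5-.5+165)
n=np.array([-.0736,.9973,0]);u=np.array([.9973,.0736,0]);P=np.array([.5375,.1647,0])
o,d=ray("side",fs(300,312));h=o+d*(n@(P-o))/(n@d);print("hole",h,u@(h-P))
for k,p,z in(("outer top end",(322,338),.0999),("inner top end",(350,323),.0999),("bar corner top",(382,390),.0999),("bar corner bottom",(384,414),.0799)):
    X=onz("side",fs(*p),z);print(k,X,"lat",u@(X-P),"depth",n@(X-P))
T=np.array([.5425,.1021,0]);print("tcp lat",u@(T-P),n@(T-P))
# predicted pixel of the parts (crop px) if pull centred at tcp
for l,dp,z in((-71,37,.0999),(-57,37,.0999),(-71,-5,.0999),(-71,-5,.0799)):
    q=proj("side",[*(T+u*l/1e3+n*dp/1e3)[:2],z]);print(l,dp,((q[0]-185+.5)*5-.5).round(1),((q[1]-165+.5)*5-.5).round(1))
E
```

```text
hole [0.4754 0.1601 0.0898] -0.06229404771546461
outer top end [0.4704 0.133  0.0999] lat -0.0693003268355704 depth -0.026655345971123717
inner top end [0.4852 0.1325 0.0999] lat -0.054478016635301586 depth -0.02825396150366685
bar corner top [0.4741 0.0913 0.0999] lat -0.06866011567108597 depth -0.06857622032706753
bar corner bottom [0.4749 0.0937 0.0799] lat -0.06762045606711069 depth -0.06617831477386396
tcp lat 0.0003791400000000028 -0.06279898000000002
-71 37 318.5 338.5
-57 37 342.9 322.4
-71 -5 377.4 391.3
-71 -5 381.1 419.6
```

The near foot's end face (crop (322,338) to (350,323)) lines up laterally with its hole at crop (300,312) to about 0.5 mm. The height matches, and about 26 mm of gap remains. I'll advance slowly.

Emit:
{"api": "arm_command", "payload": {
  "steps": [
    [[0.0004,0.008,0,0,0,0],[0,0.008,0,0,0,0],[0,0.004,0,0,0,0],[0,0.003,0,0,0,0],[0,0.003,0,0,0,0],[0,0.003,0,0,0,0],[0,0.002,0,0,0,0],[0,0.002,0,0,0,0],[0,0.002,0,0,0,0],[0,0,0,0,0,0],[0,0,0,0,0,0],[0,0,0,0,0,0]]
  ]
}}

```text
t: 7.8
eef_pos: [0.5397, 0.1372, 0.0836]
orientation: [-3.142, 0.0, -3.068]
ft_force: [1.3, -4.7, -1.6]
opening: 0.0099
grip_force: 50.0
```

Emit:
{"api": "arm_command", "payload": {
  "steps": [
    [[0,0.002,0,0,0,0],[0,0.002,0,0,0,0],[0,0.002,0,0,0,0],[0,0.002,0,0,0,0],[0,0.001,0,0,0,0],[0,0.001,0,0,0,0],[0,0,0,0,0,0],[0,0,0,0,0,0],[0,0,0,0,0,0],[0,0,0,0,0,0]]
  ]
}}

```text
t: 8.8
eef_pos: [0.5391, 0.1467, 0.0837]
orientation: [-3.141, 0.0, -3.068]
ft_force: [2.3, -8.2, -1.3]
opening: 0.0095
grip_force: 50.1
```

```bash
python3 - <<'E'
from h import *
S=imaging.capture("side");T=imaging.capture("top");cv2.imwrite("pics/s3.png",S)
a=cv2.resize(S[165:285,185:305],(400,400),interpolation=cv2.INTER_CUBIC)
b=cv2.resize(T[205:335,190:270],(369,600),interpolation=cv2.INTER_CUBIC)
c=np.zeros((600,790,3),np.uint8);c[:400,:400]=a;c[:,410:779]=b;cv2.imwrite("pics/c3.png",c)
o=robot.get_obs();print(o["eef_pos"],o["ft_force"],o["wrist_torque"],o["t"])
E
```

```text
[0.53912944 0.14669182 0.08366682] [ 1.3462765  -9.54965168 -1.39759037] [-1.60749507 -0.35247808  0.5136888 ] 8.9
```

View pics/c3.png

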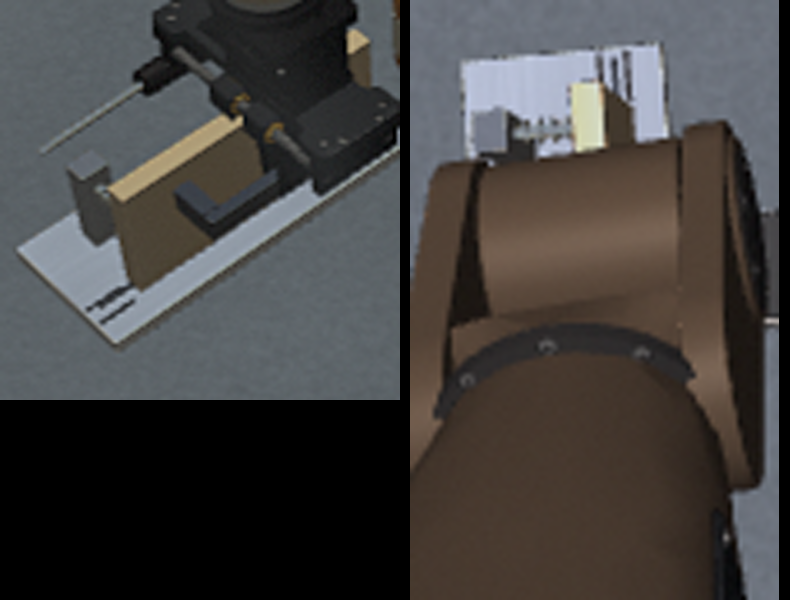

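```bash
python3 - <<'E'
from h import *
S=cv2.imread("pics/s3.png");cv2.imwrite("pics/c4.png",cv2.resize(S[190:265,205:305],(800,600),interpolation=cv2.INTER_CUBIC))
n=np.array([-.0736,.9973,0]);u=np.array([.9973,.0736,0]);P=np.array([.538,.1647,0])+n*.0197
for nm,l,d,z in(("panel top corner",-112.5,0,.12),("panel bottom corner",-112.5,0,.02),("foot outer top",-71,0,.1),("foot inner top",-57,0,.1),("foot outer bottom",-71,0,.08),("bar corner top",-71,-42,.1),("bar corner bot",-71,-42,.08)):
    q=proj("side",[*(P+u*l/1e3+n*d/1e3)[:2],z]);print(nm,((q-[205,190]+.5)*8-.5).round())
E
```

```text
panel top corner [124. 281.]
panel bottom corner [171. 504.]
foot outer top [251. 253.]
foot inner top [290. 228.]
foot outer bottom [259. 299.]
bar corner top [343. 335.]
bar corner bot [350. 380.]
```

View pics/c4.png

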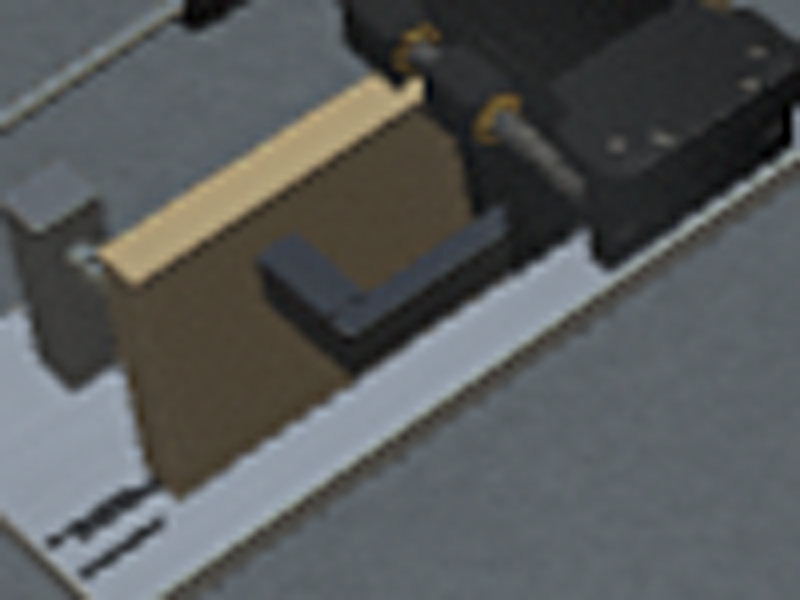

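The near hole is covered and the pointer sits between the marks. In the close-up the foot's edge looks slightly flatter than predicted, so I'll check pitch numerically before handing in.

```bash
python3 - <<'E'
from h import *
from scipy.ndimage import map_coordinates
n=np.array([-.0736,.9973,0]);u=np.array([.9973,.0736,0])
for f,T in(("s2",[.5425,.1021,.0836]),("s3",[.5391,.1467,.0837])):
    g=cv2.imread(f"pics/{f}.png").astype(float).mean(2);T=np.array(T)+[0,0,.0063]
    for nm,z in(("top edge",.010),("bottom edge",-.010)):
        r=[];ss=np.linspace(-.001,.033,12) if z>0 else np.linspace(.0,.030,11)
        for s in ss:   # along foot's outer face
            q=proj("side",T-u*.071+n*s+[0,0,z]);ys=np.arange(-4,4.01,.1)
            v=map_coordinates(g,[q[1]+ys,np.full_like(ys,q[0])],order=1);v=cv2.GaussianBlur(v[None],(0,0),4)[0]
            d=np.gradient(v)*(-1 if z>0 else 1);r.append(ys[d.argmax()])
        print(f,nm,np.round(r,1))
E
```

```text
s2 top edge [-0.2 -1.5 -0.7 -0.3 -0.3 -0.4  0.  -0.1 -0.1 -0.3 -0.4 -0.7]
s2 bottom edge [-0.8 -0.6 -0.4 -0.4 -0.6 -1.1 -0.5  0.2  1.   2.   3.2]
s3 top edge [ 0.  -1.3 -0.5 -0.6 -0.2 -0.2 -0.5 -0.6 -0.2 -0.2 -0.3  0.1]
s3 bottom edge [ 2.4  3.2 -0.8 -0.4 -0.6 -0.3 -0.3 -0.5 -0.7 -0.2 -0.4]
```

There is no pitch: edge residuals are flat at about -0.3 px along the foot, before and during pressing. The push is about 9.8 N, so I'm handing in.

```bash
python3 - <<'E'
from cell import robot
o=robot.get_obs();print(o["ft_force"],o["grip_force"],o["t"]);print(robot.finish_job())
E
```

```text
[ 1.3462765  -9.54965168 -1.39759037] 50.11894404888153 8.9
the job is handed in; nothing more can be done
None
```

The job is handed in at 8.9 s: the long pull is gripped level and pressed on the drawer front with about 10 N, which puts the front about half-way back with its pointer between the marks; foot alignment was measured only at the near hole (within about 1 mm), because the gripper hid the far one.

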